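Lock a spring latch's bolt in before priming

TASK

The spring latch on the plywood stand has to be primed with its bolt held back. Press the bolt down into its case against the spring and, keeping it down, slide the hold-back slide all the way home over the bolt's step so that the bolt stays in by itself when you let go. Do not force it: never push on the latch or its stand with more than 30 N, and leave the can, the sanding block and the putty knife where they are.

Things in the scene. Friction and masses are not known exactly. Their poses are not given: they have to be found in the camera images.
- stand: Plywood stand fixed to the bench: board 150 x 170 x 18 mm, upright at its far (+x) side up to 80 mm high. Origin: centre of the board's underside, z up. A latch case is clamped to the upright, centred over the origin and square to the stand's x and y. All x, y below are in the stand's frame; heights 'over the case' are above the case's flat top.
- under_latch (a point): Middle of the board's top (18 mm above the stand's origin), under the latch case: a dark steel box, 64 mm in x, 136 in y, 55 tall. The case's height is NOT measured: its top lies anywhere from 86 to 114 mm above the bench and must be found by touch or by eye. Fixed guide strips 8 mm high run along its top at x = 26 to 31 and -31 to -26 mm.
- bolt (a joint): Brass bolt standing up from the case; m pressed straight down, 0 (out) to 0.012 (rigid stop; force then rises steeply). Spring: 4 N at 0 plus 1 N per mm (11 N at 7 mm, 16 N at 12 mm). Head: flat-topped block, 26 mm in x, y = -22 to 34 mm, its top 20 mm over the case when out. It does not tilt.
- under_step (a point): On the board's top, straight below the middle of the bolt's low step at its -y end (x 26 mm wide, y = -39 to -22 mm, 8 mm over the case when the bolt is out). The slide's crossbar can pass over the step only with the bolt pressed about 7 mm or more. Once the slide is home, the released bolt springs back only until the step rests under the crossbar (bolt about 0.007).
- keeper (a joint): Steel hold-back slide, a captive frame round the bolt; m moved to the stand's +y, 0 (open; starts 0 to 0.002) to 0.016 (home, rigid stop). Friction 1.5 N. At 0: side rails at x = 16 to 24 and -24 to -16 mm, y = -53 to 51, up to 5.5 mm over the case; crossbar at the -y end, y = -50 to -42, 1 to 5 mm over the case.
- under_bridge (a point): On the board's top, straight below the slide's bridge at keeper 0. Bridge: upright bar across the bolt's head to push or hold the slide by, 46 mm long in x, y = 10 to 18 mm, 22 to 42 mm over the case, on posts at x = 16 to 23 and -23 to -16. A fingertip can press the head on the bridge's -y side, then slide along it in +y and push the bridge ahead.
- primer_can: Bystander: small paint can standing upright, 86 mm across, 120 mm tall; origin at the centre of its underside.
- sanding_block: Bystander: cork sanding block 100 x 65 x 35 mm lying flat; origin at the centre of its underside.
- putty_knife: Bystander: putty knife about 200 mm long lying flat, handle to its -x; origin under its middle.

How it is judged:
By the outcome, as a careful person would: the job done as asked, in the order asked, and still so for the second after the job is handed in, with the robot touching nothing.
It also fails if it takes over 48 s, if anything falls off the work surface, if the arm or the gripper's body presses on something with over 40 N, if the wrist force passes 120 N, or if a joint passes its speed limit or range.

ROBOT

A 6-joint arm with a two-finger parallel gripper is mounted at the origin on the work surface. World frame = base frame: x ahead of the robot, y to its left, z up, the work surface at z = 0. Lengths are in m, angles in rad, forces in N, time in s.
With the tool pointing down it reaches from about 0.425 to 1.125 m from the base axis. Payload 14.9 kg.
Tool frame: the origin (TCP) lies at the very end of the fingers, on their centre line; the grasp point (between the pads) lies robot.grip_depth behind it (robot.grip_depth is the distance from the TCP to the grasp point, in m); z points along the fingers, y is the line along which they close (so a half turn about z gives the same grasp; the last joint's range is limited). The gripper opens to 91 mm and grips with 3 to 60 N. Pads are 32 mm wide; open, the fingers measure 118 mm over their backs; the gripper's body (76 mm by 178 mm) begins 60 mm behind the grasp point.
Start: joints at [1.128, 0.379, 1.734, -0, 1.028, -0.033], TCP at [0.279, 0.642, 0.214] pointing down, gripper open.
Joint ranges: [-2.77, 2.77], [-0.74, 2.19], [0, 2.66], [-1.06, 4.2], [0.31, 2.87], [-3.08, 3.08]. Speed limits (rad/s): [1.89, 1.89, 2.39, 3.14, 3.14, 3.14].

INTERFACE

Orientations are given as [roll, pitch, yaw] about the fixed x, y, z axes, in that order (R = Rz(yaw) Ry(pitch) Rx(roll)).
In Python, from rig import telemetry, vision, robot gives the robot as it stands.
- The arm moves only by the tool arm_command, never from a script. Its argument "plan" is one flat list of numbers, 5 for each row, row after row: the closure, from 0 (fully open) to 1 (shut), then the shift along the tool's x, y, z in mm, then the turn about the tool's z in degrees. In form: [jaw, dx, dy, dz, spin, jaw, dx, dy, dz, spin, ...]. A call has 1 to 12 rows; each row shifts and turns the commanded pose from where the row before left it, along the tool's axes as they then stand; what a row does not reach is not made up. A row lasts 1/12 s, in which the tool goes at most 41.7 mm and 7.16 degrees, less where a joint would pass 70% of its speed; a pose out of reach is approached as far as the arm can. A call is refused whole if a number of a shift passes 41.7 or a number of a turn 7.16, either way. A call with a gripper value outside its range is refused whole. The fingers move at their own pace and stop on an object; "squeeze" is the grip in N (left out, the last holds). Time passes only in rows, so rows that do not move let the fingers close. It gives the time, the measured TCP pose, the force, the opening and the grip force at its end, in the units of the state.
- telemetry.get_obs(): the state, without advancing time (a new reading comes with each control period).
- vision.grab_frame(name): name is "scene" or "top"; returns a dict with "image" (420x560x3 uint8, blue, green, red), "fovy" (degrees; the focal length in pixels is half the picture's height over the tangent of half this angle, whatever the lens; pixels are square), "cx", "cy" (the principal point, pixels), "position" and "orientation" of the camera in the world. Camera axes: x right, y down, z forward; pixel columns grow to the right and rows downward; lengths in m; the calibration is good to about 2 mm. A picture is of the moment at which its call begins. There is no depth.
- robot.sign_off(): hands the job in; it is judged then, once.
Trained networks look in a picture, given as the dict that the camera call returned (one of the last four; its "shot" number tells which), for a name from the list of things; names that differ only in an ending like _2 or _b are one class to them, and where a whole thing is asked for, a point or a joint stands for the part that bears it (a point fixed in the world has none). Each returns a list of dicts, best first, with "confidence" (0 to 1); they miss things now and then, are a little off and sometimes report something else, mostly with a low value. They report only what shows in the picture. A call takes as long as a camera call.
- vision.cut_out(label, picture): "mask" (420x560 bool, what is visible of it) and "box" ([left, top, width, height] as shares, 0 to 1, of the picture: columns of its width, rows of its height, round what is visible of it).
- vision.landmark_of(label, picture): "position" ([column, row] as shares, 0 to 1, of the picture: columns of its width, rows of its height: a listed point, or the origin of a listed thing).
The state is a dict: "time": time; "joint_pos": joint angles; "dq": joint speeds; "joint_efforts": joint torques, N m; "position": TCP position; "ee_rot": TCP orientation; "force": force on the tool from outside, world axes, zero at the start; "torque": the same for the moment, N m; "finger_gap": finger opening in m; "gripper_force": force on a finger pad.
Only numpy, scipy, OpenCV 4.12 (cv2) and the standard library are available. Lean on these libraries where they do the work, as an engineer would, in place of code of your own. Each camera call takes 0.05 s, during which the arm holds its last target. There are 200 camera calls.

## Working session

There is one attempt and no reset: what is moved stays moved. The work goes in short steps, Python scripts to look and compute and a tool call to move; the robot and the scene stay as the last step left them, time stands still between calls to the robot, and variables do not carry over. Pictures are saved under pics/ and viewed, at most 10 in all, crops included, and the job is handed in when it is done.

Besides the shell and the picture viewer there is one more tool, called after ">>>" by a JSON object that holds its "op" and its "data", one argument or row to a line. arm_command: Moves the arm, as the interface text tells. Its arguments: {"type":"object","properties":{"plan":{"type":"array"},"squeeze":{"type":"number"}},"required":["plan"]}

```bash
mkdir -p pics
cat > h.py <<'E'
import numpy as np, cv2
from scipy.spatial.transform import Rotation as R
from rig import telemetry, vision, robot
def cam(p):
    f=p["image"].shape[0]/2/np.tan(np.radians(p["fovy"])/2)
    o=np.array(p["orientation"],float)
    M=o if o.shape==(3,3) else (R.from_euler('xyz',o).as_matrix() if o.size==3 else None)
    return f,M,np.array(p["position"])
def ray(p,uv):
    f,M,c=cam(p); d=M@np.array([(uv[0]-p["cx"])/f,(uv[1]-p["cy"])/f,1.]); return c,d
def at_z(p,uv,z):
    c,d=ray(p,uv); return c+d*(z-c[2])/d[2]
def proj(p,X):
    f,M,c=cam(p); q=M.T@(np.array(X)-c); return np.array([p["cx"]+f*q[0]/q[2],p["cy"]+f*q[1]/q[2]])
E
python3 - <<'E'
from h import *
print(telemetry.get_obs(), robot.grip_depth)
for n in("scene","top"):
    p=vision.grab_frame(n); cv2.imwrite(f"pics/{n}0.png",p["image"])
    print(n,{k:v for k,v in p.items() if k!="image"})
    for l,z in(("stand",0),("under_latch",.018),("under_step",.018),("under_bridge",.018),("primer_can",0),("sanding_block",0),("putty_knife",0)):
        for r in vision.landmark_of(l,p)[:2]:
            uv=np.array(r["position"])*[560,420]; print(l,round(r["confidence"],2),uv.round(1),at_z(p,uv,z).round(4))
E
```

```text
{'time': 0.0, 'joint_pos': array([ 1.12770572e+00,  3.79402995e-01,  1.73475981e+00,  1.93090843e-05,
        1.02849466e+00, -3.33028978e-02]), 'dq': array([-0.00013921, -0.00032215,  0.00270378, -0.00113141,  0.00092827,
       -0.0018982 ]), 'joint_efforts': array([ 5.83634144e-03, -7.63722897e+01, -4.34370697e+01,  6.52169762e-02,
        4.24641464e-02, -1.31384027e-04]), 'position': array([0.27872898, 0.64169637, 0.21330253]), 'ee_rot': array([-3.14052898e+00, -5.19735996e-05,  2.73179495e+00]), 'force': array([-0.19547233, -0.78792423, -0.65495827]), 'torque': array([0.00224794, 0.02036258, 0.02313216]), 'gripper_force': 0.0, 'finger_gap': 0.09122074110655153} 0.0188
scene {'fovy': 43.222606949996646, 'cx': 267.7894850402363, 'cy': 211.7758111706228, 'position': array([ 1.11042924, -0.30698287,  1.13212126]), 'orientation': array([-2.58219543, -0.00455299,  1.0730654 ]), 'shot': 1}
stand 0.83 [227.8 241.2] [ 0.5181 -0.09    0.    ]
under_step 0.8 [218.7 250.8] [ 0.5405 -0.1239  0.018 ]
primer_can 0.89 [352.3 166.5] [0.4719 0.3021 0.    ]
sanding_block 0.96 [152.9 315.7] [ 0.6093 -0.322   0.    ]
putty_knife 0.75 [130.4 240.6] [ 0.4041 -0.2977  0.    ]
top {'fovy': 52.55066086610316, 'cx': 269.42420513318024, 'cy': 207.71474682069902, 'position': array([ 0.47950873, -0.0142549 ,  1.16106987]), 'orientation': array([-3.08402664,  0.00835709, -1.55210406]), 'shot': 2}
stand 0.62 [303.3 219.1] [ 0.5168 -0.0963  0.    ]
under_bridge 0.88 [299.6 217.4] [ 0.5206 -0.085   0.018 ]
primer_can 0.6 [156.5 229.9] [0.4799 0.304  0.    ]
sanding_block 0.89 [387.6 180.5] [ 0.6267 -0.3254  0.    ]
sanding_block 0.27 [301.6 220.5] [ 0.5129 -0.0918  0.    ]
putty_knife 0.8 [376.  259.9] [ 0.4099 -0.2946  0.    ]
```

Run:
```python
import cv2,numpy as np
a=cv2.imread("pics/scene0.png")[150:350,110:390]; b=cv2.imread("pics/top0.png")[130:280,215:425]
cv2.imwrite("pics/a.png",cv2.resize(a,None,fx=2.8,fy=2.8,interpolation=3)); cv2.imwrite("pics/b.png",cv2.resize(b,None,fx=3.8,fy=3.8,interpolation=3))
```

```text
(no output)
```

View pics/a.png

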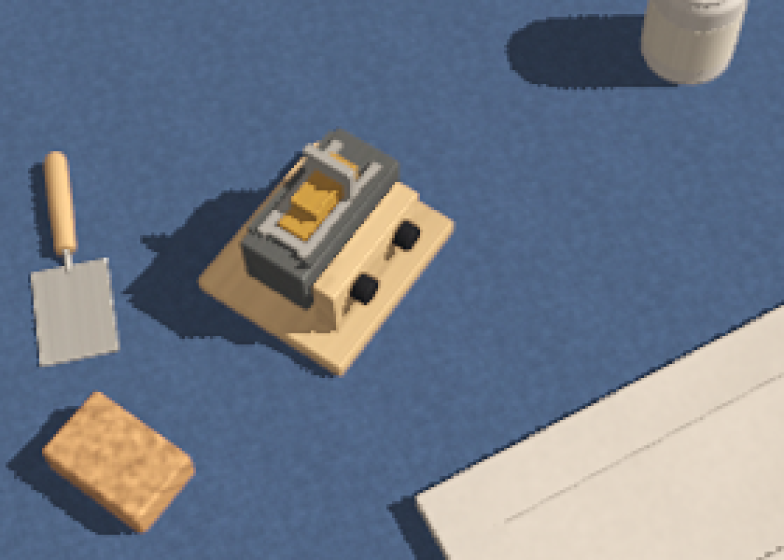

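View pics/b.png

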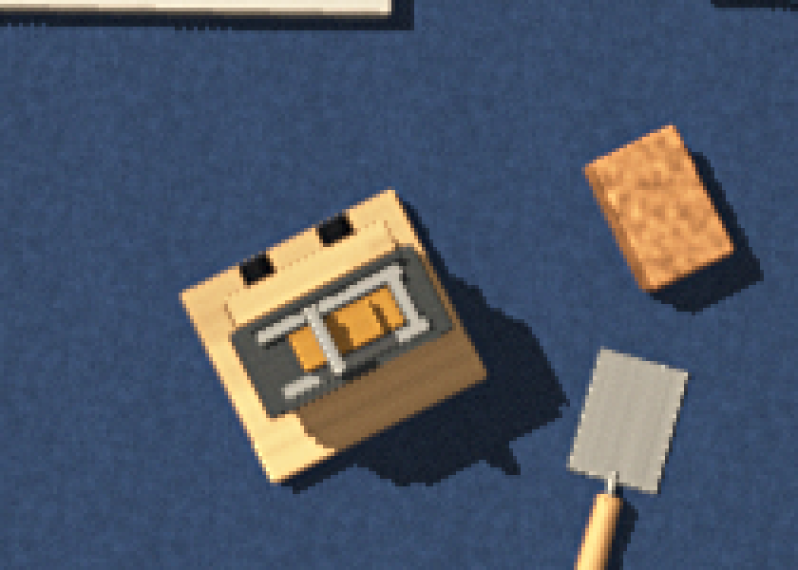

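Crop a shows the stand at about (325,250), with the slide bridge at (330,165) and the step end towards (270,230). Crop b shows the board corners at (180,294), (395,190), (487,375) and (272,483), and the bridge running from (308,310) to (342,370). The stand's yaw is about +26°. Next I'll fit its pose and the case height.

```bash
cat > fit.py <<'E'
from h import *
from scipy.optimize import least_squares
P={n:vision.grab_frame(n) for n in("scene","top")}
off={"scene":((110,150),2.8),"top":((215,130),3.8)}
B=.018
# name, x,y,z-kind,(crop px)
obs=[("top",75,85,B,(180,294)),("top",75,-85,B,(395,190)),("top",-75,-85,B,(487,375)),("top",-75,85,B,(272,483)),
("scene",75,85,B,(454,225)),("scene",75,-85,B,(341,364)),("scene",-75,-85,B,(199,280)),
("top",-32,68,0,(266,417)),("top",32,68,0,(234,335)),("top",-32,-68,0,(452,330)),
("scene",-32,-68,0,(245,236)),("scene",-32,68,0,(338,129)),("scene",32,68,0,(398,160)),
("scene",13,-22,-.020,(318,222)),]
def res(v):
    x,y,t,h=v; r=[]
    for n,a,b,k,uv in obs:
        z=k if k>0 else h-k
        X=[x+(a*np.cos(t)-b*np.sin(t))/1e3,y+(a*np.sin(t)+b*np.cos(t))/1e3,z]
        (ox,oy),s=off[n]
        r+=list(proj(P[n],X)-(np.array([ox,oy])+(np.array(uv)+.5)/s-.5))
    return r
s=least_squares(res,[.52,-.09,.45,.1],loss="soft_l1",x_scale=[.01,.01,.02,.01])
print(s.x.round(4),np.degrees(s.x[2])); print(np.array(res(s.x)).reshape(-1,2).round(1))
E
python3 fit.py
```

```text
[ 0.5197 -0.0922  0.4794  0.0938] 27.466476645227022
[[-0.5 -0.1]
 [-0.6 -0.7]
 [ 0.4  0.4]
 [ 0.2  0.3]
 [ 0.6 -1.7]
 [-0.2  1.7]
 [-0.6 -0.8]
 [ 1.1  0.9]
 [-1.8 -0.4]
 [ 0.7 -0.3]
 [-1.9  2.9]
 [ 0.7 -0.5]
 [ 1.6  1.3]
 [-0.2 -1.5]]
```

>>> {"op": "arm_command", "data": {
  "plan": [1,0,0,0,0,1,0,0,0,-7,1,0,0,0,-7],
  "squeeze": 10
}}

```text
time: 1.15
position: [0.2789, 0.6421, 0.2139]
ee_rot: [3.142, -0.0, 2.981]
force: [-0.1, 0.9, 0.5]
finger_gap: 0.0739
gripper_force: 0.0
```

```bash
cat >> fit.py <<'E'
def box(im,n,v,x0,x1,y0,y1,z0,z1,c):
    (ox,oy),s=off[n]; x,y,t,h=v
    for z in (z0,z1):
        q=[]
        for a,b in((x0,y0),(x1,y0),(x1,y1),(x0,y1)):
            X=[x+(a*np.cos(t)-b*np.sin(t))/1e3,y+(a*np.sin(t)+b*np.cos(t))/1e3,z]
            q.append(((proj(P[n],X)-[ox,oy]+.5)*s-.5))
        cv2.polylines(im,[np.round(np.array(q)*8).astype(int)],True,c,1,cv2.LINE_AA,3)
def ov(v,tag):
    out=[]
    for n,f in(("scene","a"),("top","b")):
        im=cv2.imread(f"pics/{f}.png"); h=v[3]
        box(im,n,v,-75,75,-85,85,.018,.018,(0,0,255)); box(im,n,v,-32,32,-68,68,h,h,(255,255,0))
        box(im,n,v,-23,23,10,18,h+.042,h+.042,(0,255,0)); box(im,n,v,-13,13,-22,34,h+.02,h+.02,(255,0,255)); box(im,n,v,-24,24,-53,51,h+.0055,h+.0055,(0,255,255))
        out.append(im[90:400,150:500] if f=="a" else im[170:500,160:510])
    w=np.vstack([cv2.resize(out[0],(390,345))]); w2=cv2.resize(out[1],(390,368)); w=cv2.copyMakeBorder(w,0,23,0,0,0)
    cv2.imwrite(f"pics/{tag}.png",np.hstack([w,w2]))
if __name__=="__main__": ov(s.x,"ov1")
E
python3 fit.py|head -1
```

```text
[ 0.5197 -0.0922  0.4794  0.0938] 27.466476645227022
```

View pics/ov1.png

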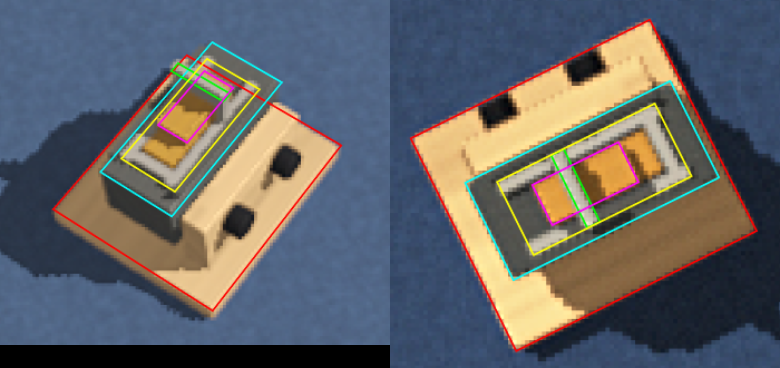

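>>> {"op": "arm_command", "data": {
  "plan": [1,0,0,0,7.1,1,0,0,0,7.1,1,0,0,0,7.1,1,0,0,0,7.1,1,0,0,0,7.1,1,0,0,0,7.1,1,0,0,0,7.1,1,0,0,0,7.1,1,0,0,0,7.1,1,0,0,0,7.1,1,0,0,0,7.1,1,0,0,0,7.1]
}}

```text
time: 2.25
position: [0.2789, 0.6421, 0.2139]
ee_rot: [-3.142, -0.0, 1.478]
force: [0.5, 0.2, -0.1]
finger_gap: 0.0006
gripper_force: 0.0
```

The overlay matches to within a few mm in the top view: the head is at about (585,180) and the bridge at about (575,185). The scene view is a little less exact. I'll get the height by touch.

>>> {"op": "arm_command", "data": {
  "plan": [1,0,40,0,0,1,0,40,0,0,1,0,40,0,0,1,0,40,0,0,1,-37,8,0,0,1,-37,8,0,0,1,-37,8,0,0,1,-37,8,0,0,1,-37,8,0,0,1,-37,8,0,0,1,-37,8,0,0,1,-37,8,0,0]
}}

```text
time: 3.25
position: [0.4779, 0.3271, 0.214]
ee_rot: [3.141, -0.0, 1.484]
force: [1.0, -0.1, -0.1]
finger_gap: 0.0004
gripper_force: 0.0
```

>>> {"op": "arm_command", "data": {
  "plan": [1,-37,8,0,0,1,-37,8,0,0,1,-37,8,0,0,1,-37,8,0,0,1,-37,8,0,0,1,-37,8,0,0,1,-37,8,0,0,1,-37,8,0,0,1,-37,8,0,0,1,-37,8,0,0,1,0,0,0,7.1,1,0,0,0,7.1]
}}

```text
time: 4.25
position: [0.5278, -0.0486, 0.2141]
ee_rot: [3.141, -0.0, 1.228]
force: [-0.0, -0.5, -0.2]
finger_gap: 0.0004
gripper_force: 0.0
```

>>> {"op": "arm_command", "data": {
  "plan": [1,0,0,0,7.1,1,0,0,0,7.1,1,0,0,0,7.1,1,0,0,0,7.1,1,0,0,0,7.1,1,0,0,0,7.1,1,0,0,0,0.4,1,0,0,0,0]
}}

```text
time: 4.92
position: [0.5276, -0.0465, 0.214]
ee_rot: [3.142, -0.0, 0.491]
force: [0.1, 0.2, -0.5]
finger_gap: 0.0006
gripper_force: 0.0
```

>>> {"op": "arm_command", "data": {
  "plan": [1,-14,23,0,0.6,1,-14.6,22.6,0,0,1,0,0,0,0,1,0,0,30,0,1,0,0,29,0,1,0,0,0,0,1,0,0,0,0]
}}

```text
time: 5.5
position: [0.5228, -0.0998, 0.1543]
ee_rot: [-3.14, 0.002, 0.482]
force: [-0.0, 0.0, 1.3]
finger_gap: 0.0004
gripper_force: 0.0
```

Run:
```python
from h import *
o=telemetry.get_obs(); print(o["position"],o["force"])
for n in("scene","top"):
    p=vision.grab_frame(n); u=proj(p,[.52,-.095,.12]).astype(int); print(u,proj(p,o["position"]))
    cv2.imwrite(f"pics/{n}1.png",cv2.resize(p["image"][u[1]-60:u[1]+50,u[0]-65:u[0]+65],None,fx=4.5,fy=4.5,interpolation=3))
a=cv2.imread("pics/scene1.png");b=cv2.imread("pics/top1.png"); cv2.imwrite("pics/st1.png",cv2.resize(np.hstack([a,b]),(800,338)))
```

```text
[ 0.52277419 -0.09980545  0.15433774] [-0.04910322  0.02883976  1.25009254]
[223 216] [220.52222705 210.47089716]
[306 216] [309.46085915 214.59698588]
```

View pics/st1.png

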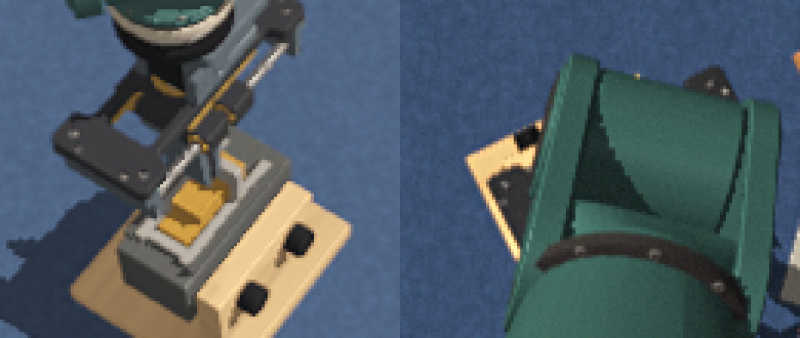

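The scene crop shows the closed fingertip at (207,185), above the head block at (195,210), with the bridge just behind it. I'll go down carefully.

>>> {"op": "arm_command", "data": {
  "plan": [1,0,0,3,0,1,0,0,3,0,1,0,0,3,0,1,0,0,3,0,1,0,0,0,0]
}}

```text
time: 6.02
position: [0.5233, -0.1001, 0.1425]
ee_rot: [-3.141, 0.0, 0.48]
force: [-0.9, 0.2, -0.7]
finger_gap: 0.0002
gripper_force: 0.0
```

>>> {"op": "arm_command", "data": {
  "plan": [1,0,0,2,0,1,0,0,2,0,1,0,0,2,0,1,0,0,0,0]
}}

```text
time: 6.35
position: [0.5233, -0.1002, 0.1365]
ee_rot: [-3.141, 0.0, 0.48]
force: [-0.6, -0.3, -0.2]
finger_gap: 0.0002
gripper_force: 0.0
```

>>> {"op": "arm_command", "data": {
  "plan": [1,0,0,2,0,1,0,0,2,0,1,0,0,2,0,1,0,0,0,0]
}}

```text
time: 6.68
position: [0.5233, -0.1002, 0.1305]
ee_rot: [-3.141, 0.0, 0.48]
force: [-0.7, -0.8, 1.5]
finger_gap: 0.0
gripper_force: 0.0
```

>>> {"op": "arm_command", "data": {
  "plan": [1,0,0,2,0,1,0,0,2,0,1,0,0,2,0,1,0,0,0,0]
}}

```text
time: 7.02
position: [0.5233, -0.1001, 0.1245]
ee_rot: [-3.141, 0.0, 0.48]
force: [0.3, -0.3, 0.7]
finger_gap: 0.0005
gripper_force: 0.0
```

>>> {"op": "arm_command", "data": {
  "plan": [1,0,0,1.5,0,1,0,0,1.5,0,1,0,0,0,0,1,0,0,0,0]
}}

```text
time: 7.35
position: [0.5235, -0.1002, 0.1218]
ee_rot: [-3.141, 0.0, 0.48]
force: [1.4, -0.1, -0.5]
finger_gap: 0.0006
gripper_force: 0.0
```

>>> {"op": "arm_command", "data": {
  "plan": [1,0,0,1.5,0,1,0,0,1.5,0,1,0,0,0,0,1,0,0,0,0]
}}

```text
time: 7.68
position: [0.5237, -0.1002, 0.119]
ee_rot: [3.142, -0.0, 0.48]
force: [0.3, -0.3, 0.6]
finger_gap: 0.0005
gripper_force: 0.8
```

>>> {"op": "arm_command", "data": {
  "plan": [1,0,0,1.5,0,1,0,0,1.5,0,1,0,0,0,0,1,0,0,0,0]
}}

```text
time: 8.02
position: [0.5237, -0.1002, 0.116]
ee_rot: [3.142, -0.0, 0.48]
force: [-0.2, 1.0, 5.5]
finger_gap: 0.0006
gripper_force: 2.7
```

>>> {"op": "arm_command", "data": {
  "plan": [1,0,0,1.5,0,1,0,0,1.5,0,1,0,0,1,0,1,0,0,0,0,1,0,0,0,0]
}}

```text
time: 8.43
position: [0.5237, -0.1003, 0.1122]
ee_rot: [3.141, -0.0, 0.48]
force: [-2.1, 0.1, 9.7]
finger_gap: 0.0006
gripper_force: 4.6
```

>>> {"op": "arm_command", "data": {
  "plan": [1,0,0,1,0,1,0,0,1,0,1,0,0,1,0,1,0,0,0,0,1,0,0,0,0]
}}

```text
time: 8.85
position: [0.5237, -0.1003, 0.1093]
ee_rot: [3.141, -0.0, 0.48]
force: [-2.9, 1.0, 11.6]
finger_gap: 0.0004
gripper_force: 6.1
```

Run:
```python
from h import *
p=vision.grab_frame("scene"); cv2.imwrite("pics/st2.png",cv2.resize(p["image"][150:270,160:310],None,fx=4.5,fy=4.5,interpolation=3))
o=telemetry.get_obs(); print(o["position"],o["force"])
```

```text
[ 0.52372086 -0.1002364   0.10936626] [-3.81663369  0.35636545 11.94588262]
```

View pics/st2.png

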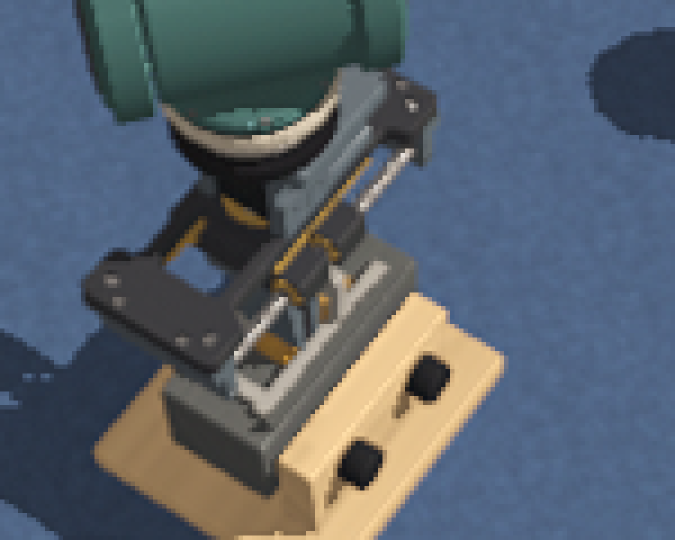

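The fingertip, at about (310,310), is on the head just to the -y side of the bridge at about (335,300). The bolt is down about 8 mm. I'll press a little more, then slide in +y (tool -y).

>>> {"op": "arm_command", "data": {
  "plan": [1,0,0,1,0,1,0,0,0.7,0,1,0,-1.5,0,0,1,0,-1.5,0,0,1,0,-1.5,0,0,1,0,-1.5,0,0,1,0,0,0,0]
}}

```text
time: 9.48
position: [0.5228, -0.0958, 0.1086]
ee_rot: [3.138, -0.003, 0.481]
force: [1.7, -5.9, 13.3]
finger_gap: 0.0003
gripper_force: 6.4
```

>>> {"op": "arm_command", "data": {
  "plan": [1,0,-1.5,0,0,1,0,-1.5,0,0,1,0,-1.5,0,0,1,0,-1.5,0,0,1,0,0,0,0]
}}

```text
time: 9.9
position: [0.5202, -0.0905, 0.1087]
ee_rot: [3.138, -0.003, 0.481]
force: [3.2, -6.4, 13.1]
finger_gap: 0.0006
gripper_force: 6.8
```

>>> {"op": "arm_command", "data": {
  "plan": [1,0,-1.5,0,0,1,0,-1.5,0,0,1,0,-1,0,0,1,0,0,0,0]
}}

```text
time: 10.23
position: [0.5184, -0.087, 0.1087]
ee_rot: [3.138, -0.003, 0.481]
force: [3.3, -7.5, 12.5]
finger_gap: 0.0004
gripper_force: 6.9
```

>>> {"op": "arm_command", "data": {
  "plan": [1,0,-1.5,0,0,1,0,-1.5,0,0,1,0,-1,0,0,1,0,0,0,0]
}}

```text
time: 10.57
position: [0.5166, -0.0834, 0.1087]
ee_rot: [3.138, -0.003, 0.481]
force: [3.6, -8.4, 13.3]
finger_gap: 0.0004
gripper_force: 6.9
```

>>> {"op": "arm_command", "data": {
  "plan": [1,0,-1,0,0,1,0,-1,0,0,1,0,0,0,0]
}}

```text
time: 10.82
position: [0.5157, -0.0817, 0.1087]
ee_rot: [3.138, -0.003, 0.481]
force: [3.3, -8.6, 13.3]
finger_gap: 0.0005
gripper_force: 6.9
```

>>> {"op": "arm_command", "data": {
  "plan": [1,0,-1,0,0,1,0,-1,0,0,1,0,0,0,0]
}}

```text
time: 11.07
position: [0.5147, -0.0799, 0.1086]
ee_rot: [3.138, -0.003, 0.481]
force: [2.9, -6.8, 12.7]
finger_gap: 0.0006
gripper_force: 6.9
```

>>> {"op": "arm_command", "data": {
  "plan": [1,0,-1,0,0,1,0,-1,0,0,1,0,0,0,0]
}}

```text
time: 11.32
position: [0.5143, -0.0789, 0.1087]
ee_rot: [3.136, -0.004, 0.481]
force: [6.7, -18.2, 7.2]
finger_gap: 0.0008
gripper_force: 13.6
```

>>> {"op": "arm_command", "data": {
  "plan": [1,0,-0.2,0,0,1,0,0,0,0]
}}

```text
time: 11.48
position: [0.5143, -0.0788, 0.1087]
ee_rot: [3.136, -0.004, 0.481]
force: [6.5, -20.1, 6.7]
finger_gap: 0.0006
gripper_force: 13.9
```

Run:
```python
from h import *
p=vision.grab_frame("scene"); cv2.imwrite("pics/st3.png",cv2.resize(p["image"][150:270,160:310],None,fx=4.5,fy=4.5,interpolation=3))
o=telemetry.get_obs(); print(o["position"],o["force"])
```

```text
[ 0.51426153 -0.07882368  0.10868296] [  6.42690821 -19.44115186   6.55800819]
```

View pics/st3.png

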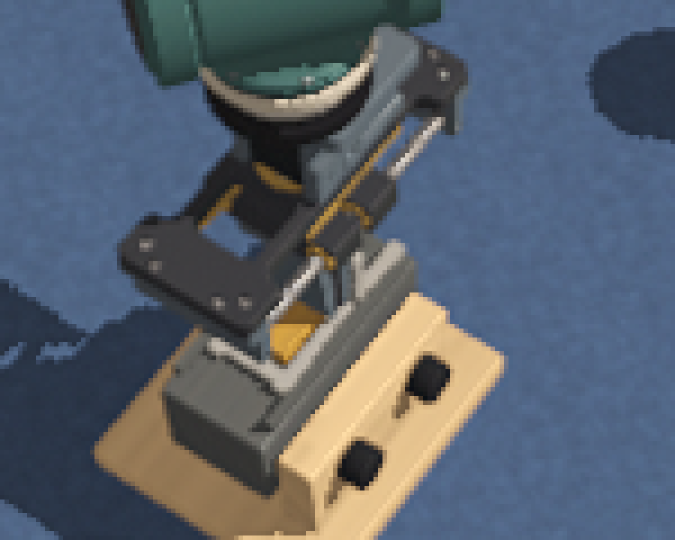

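The slide's crossbar has moved over the step, at about (250,365), and the push has met a firm stop. I'll back off and lift.

>>> {"op": "arm_command", "data": {
  "plan": [1,0,1,0,0,1,0,1,0,0,1,0,0.5,0,0,1,0,0,-1.5,0,1,0,0,-1.5,0,1,0,0,-3,0,1,0,0,-5,0,1,0,0,0,0]
}}

```text
time: 12.2
position: [0.5127, -0.0792, 0.1188]
ee_rot: [3.141, -0.0, 0.48]
force: [0.8, -0.2, 0.2]
finger_gap: 0.0003
gripper_force: 0.0
```

>>> {"op": "arm_command", "data": {
  "plan": [1,0,0,-20,0,1,0,0,-30,0,1,0,0,-30,0,1,-30,20,-10,0,1,-30,20,0,0,1,-30,20,0,0,1,0,30,0,0,1,0,30,0,0,1,0,30,0,0,1,0,30,0,0,1,0,0,0,0]
}}

```text
time: 13.12
position: [0.5176, -0.2841, 0.2082]
ee_rot: [3.14, -0.0, 0.478]
force: [-0.7, 0.5, -0.0]
finger_gap: 0.0004
gripper_force: 0.0
```

Run:
```python
from h import *
o=telemetry.get_obs(); print(o["time"],o["position"],o["force"])
p=vision.grab_frame("scene"); a=cv2.resize(p["image"][150:350,110:390],None,fx=2.8,fy=2.8,interpolation=3)
q=vision.grab_frame("top"); b=cv2.resize(q["image"][170:265,255:350],(560,560),interpolation=3)
cv2.imwrite("pics/st4.png",cv2.resize(np.hstack([a[60:340,170:470],cv2.resize(b,(280,280))]),None,fx=1.35,fy=1.35))
```

```text
13.1167 [ 0.51764268 -0.28411321  0.20821351] [-0.73279061  0.49843314 -0.00950026]
```

View pics/st4.png

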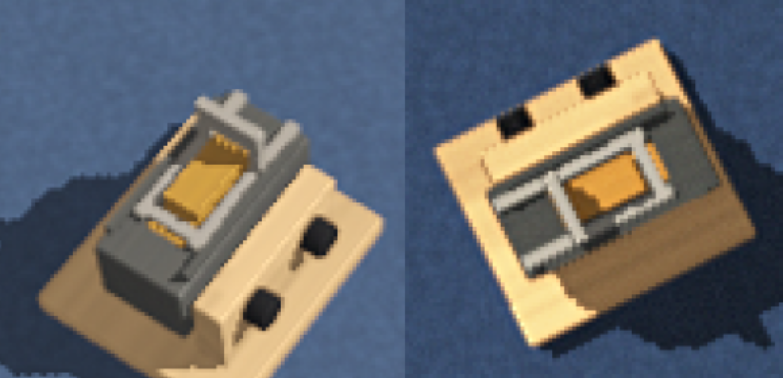

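Both views show the slide home: its rails reach the +y end of the case and the crossbar sits across the step, with gold visible beyond it at (165,233). The bolt stays low and the robot is clear.

```bash
python3 -c "
from rig import robot; print(robot.sign_off())"
```

```text
the job is handed in; nothing more can be done
None
```

The job is handed in: the bolt is held down under the hold-back slide, which I pushed to its stop; the highest force I read was about 22 N, the bystanders were not touched, and it took about 13 s.

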